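Stock bottles into their holder cups at the pharmacy counter

TASK

Put the four round white stock bottles away, each standing upright on the floor of the round holder cup that fits its size: the smallest bottle in the smallest cup, the next in the next, up to the largest bottle in the largest cup. Keep the bottles upright and set them down rather than dropping them. Leave the square bottle and the carton where they stand.

Things in the scene. Friction and masses are not known exactly. Their poses are not given: they have to be found in the camera images.
- bottle_small: the smallest of the four round white plastic stock bottles with a round white screw cap and a beige blank label band; upright at the start, loose, about 50 g. Body 32 mm in diameter and straight-sided from the foot to 44 mm up, total height 64 mm (the cap, 28 mm wide, is the top 15 mm). Origin: centre of its underside; z up along its axis.
- bottle_medium: the second smallest of the four round white plastic stock bottles with a round white screw cap and a beige blank label band; upright at the start, loose, about 80 g. Body 43 mm in diameter and straight-sided from the foot to 58 mm up, total height 78 mm (the cap, 37 mm wide, is the top 15 mm). Origin: centre of its underside; z up along its axis.
- bottle_large: the second largest of the four round white plastic stock bottles with a round white screw cap and a beige blank label band; upright at the start, loose, about 120 g. Body 54 mm in diameter and straight-sided from the foot to 72 mm up, total height 92 mm (the cap, 46 mm wide, is the top 15 mm). Origin: centre of its underside; z up along its axis.
- bottle_jumbo: the largest of the four round white plastic stock bottles with a round white screw cap and a beige blank label band; upright at the start, loose, about 170 g. Body 65 mm in diameter and straight-sided from the foot to 86 mm up, total height 106 mm (the cap, 56 mm wide, is the top 15 mm). Origin: centre of its underside; z up along its axis.
- cup_small: the smallest of the four shallow dark grey rubber holder cups, fixed to the counter: round, open at the top, 58 mm outside and 50 mm inside diameter, rim 16 mm above the counter, wall 4 mm, inner floor 5 mm above the counter. It fits the 32 mm bottle with 9 mm to spare all round. Origin: centre of its underside, on the counter; z up.
- cup_medium: the second smallest of the four shallow dark grey rubber holder cups, fixed to the counter: round, open at the top, 69 mm outside and 61 mm inside diameter, rim 16 mm above the counter, wall 4 mm, inner floor 5 mm above the counter. It fits the 43 mm bottle with 9 mm to spare all round. Origin: centre of its underside, on the counter; z up.
- cup_large: the second largest of the four shallow dark grey rubber holder cups, fixed to the counter: round, open at the top, 80 mm outside and 72 mm inside diameter, rim 16 mm above the counter, wall 4 mm, inner floor 5 mm above the counter. It fits the 54 mm bottle with 9 mm to spare all round. Origin: centre of its underside, on the counter; z up.
- cup_jumbo: the largest of the four shallow dark grey rubber holder cups, fixed to the counter: round, open at the top, 91 mm outside and 83 mm inside diameter, rim 16 mm above the counter, wall 4 mm, inner floor 5 mm above the counter. It fits the 65 mm bottle with 9 mm to spare all round. Origin: centre of its underside, on the counter; z up.
- square_bottle: bystander: a white plastic bottle with a square body 44 x 44 mm, 84 mm high, with a narrow round cap; loose, standing. Origin: centre of its underside; x, y along its sides, z up. Not part of the job.
- carton: bystander: a white paper carton, 36 (x) x 56 (y) x 85 mm high with a grey band; loose, standing. Origin: centre of its underside; z up. Not part of the job.

How it is judged:
By the outcome, as a careful person would: the job done as asked, in the order asked, and still so for the second after the job is handed in, with the robot touching nothing.
It also fails if it takes over 104 s, if anything falls off the work surface, if the arm or the gripper's body presses on something with over 40 N, if the wrist force passes 120 N, or if a joint passes its speed limit or range.

ROBOT

A 6-joint arm with a two-finger parallel gripper is mounted at the origin on the work surface. World frame = base frame: x ahead of the robot, y to its left, z up, the work surface at z = 0. Lengths are in m, angles in rad, forces in N, time in s.
With the tool pointing down it reaches from about 0.25 to 0.85 m from the base axis. Payload 12.5 kg.
Tool frame: the origin (TCP) lies midway between the tips of the shut fingers; the grasp point (between the pads) lies 19 mm behind it; z points along the fingers, y is the direction in which the jaws open and shut (so a half turn about z gives the same grasp; the last joint's range is limited). The gripper opens to 93 mm and grips with 3 to 60 N. Pads are 15 mm wide; open, the fingers measure 128 mm over their backs; the gripper's body (75 mm by 188 mm) begins 65 mm behind the grasp point.
Start: joints at [1.025, 0.351, 1.652, -0, 1.139, -0.085], TCP at [0.245, 0.493, 0.219] pointing down, gripper open.
Joint ranges: [-2.75, 2.75], [-0.79, 2.1], [0.01, 2.65], [-1.57, 4.71], [0.07, 3.14], [-2.87, 2.87]. Speed limits (rad/s): [2.22, 2.22, 2.79, 3.14, 3.14, 3.14].

INTERFACE

Orientations are given as a rotation vector (axis times angle).
In Python, from bench import manip gives the robot as it stands.
- The arm moves only by the tool move_arm, never from a script. Its argument "motion" is a list of rows, each a list of 7 numbers: the shift along the tool's x, y, z in units of 25 mm (1.0 is 25 mm), then the turn, a rotation vector about the tool's x, y, z in units of 10 degrees (1.0 is 10 degrees), then the finger opening in mm, from 0 to 93. A call has 1 to 8 rows; each row is the pose to reach, as a shift and turn from the pose commanded when the call began, along the tool's axes at that moment; what a row does not reach only later rows make up. A row lasts 1/8 s, in which the tool goes at most 62.5 mm and 10.7 degrees, less where a joint would pass 70% of its speed; a pose out of reach is approached as far as the arm can. A call with a gripper value outside its range is refused whole. The fingers move at their own pace and stop on an object; "grip_force" is the grip in N (left out, the last holds). Time passes only in rows, so rows that repeat a pose let the fingers close. It gives the time, the measured TCP pose, the force and the opening at its end, in the units of the state.
- manip.get_obs(): the state, without advancing time (a new reading comes with each control period).
- manip.snapshot(name): name is "scene" or "top" or "wrist"; returns the picture (480x640x3 uint8, red, green, blue); there is no depth.
- manip.camera_model(name): a dict with "vfov" (degrees; the focal length in pixels is half the picture's height over the tangent of half this angle, whatever the lens; pixels are square), "cx", "cy" (the principal point, pixels), "k1" (the pictures are not rectified: a ray, as slopes to the right and down, at radius r is drawn at 1 + k1 r^2 times it, then the intrinsics apply), "R" (3x3) and "t" (3): a world point X has camera coordinates R X + t; the wrist camera has in their place "mount" (4x4, takes a point from camera to tool coordinates, whose origin is the TCP and whose axes are the flange's). Camera axes: x right, y down, z forward; pixel columns grow to the right and rows downward; lengths in m; the calibration is good to about 2 mm. A picture is of the moment at which its call begins: read the wrist's pose just before it. camera_model takes no time and is no camera call.
- manip.hand_in(): hands the job in, once; it reports no verdict.
Trained networks look in the newest picture that a camera, given by its name, has taken for a name from the list of things; names that differ only in an ending like _2 or _b are one class to them, and where a whole thing is asked for, a point or a joint stands for the part that bears it (a point fixed in the world has none). Each returns a list of dicts, best first, with "p" (0 to 1); they miss things now and then, are a little off and sometimes report something else, mostly with a low value. They report only what shows in the picture. A call takes as long as a camera call.
- manip.look_for(camera, label): "point" ([x, y, z] in m, in world coordinates, good to about 4 mm: the middle of the surface that is visible of it).
The state is a dict: "time": time; "qpos": joint angles; "joint_velocities": joint speeds; "effort": joint torques, N m; "ee_pos": TCP position; "tool_rot": TCP orientation; "force": force on the tool from outside, world axes, zero at the start; "torque": the same for the moment, N m; "width": finger opening in m.
Only numpy, scipy, OpenCV 4.12 (cv2) and the standard library are available. Lean on these libraries where they do the work, as an engineer would, in place of code of your own. Each camera call takes 0.05 s, during which the arm holds its last target.

## Working session

There is one attempt and no reset: what is moved stays moved. The work goes in short steps, Python scripts to look and compute and a tool call to move; the robot and the scene stay as the last step left them, time stands still between calls to the robot, and variables do not carry over. Pictures are saved under pics/ and viewed, and the job is handed in when it is done.

Besides the shell and the picture viewer there is one more tool, called after "Call:" as name(argument=value, ...) on one line, values as JSON. move_arm: Moves the arm, as the interface text tells. Its arguments: {"type":"object","properties":{"motion":{"type":"array"},"grip_force":{"type":"number"}},"required":["motion"]}

```bash
ls; mkdir -p pics
python3 - <<'E'
from bench import manip
import cv2,numpy as np
print(manip.get_obs())
for n in ["scene","top"]:
    im=manip.snapshot(n); cv2.imwrite(f"pics/{n}0.png",im[:,:,::-1])
    print(n,manip.camera_model(n))
    for l in ["bottle_small","bottle_medium","bottle_large","bottle_jumbo","cup_small","cup_medium","cup_large","cup_jumbo","square_bottle","carton"]:
        print(l,[(np.round(d["point"],3).tolist(),round(d["p"],2)) for d in manip.look_for(n,l)][:4])
print(manip.get_obs()["time"])
E
```

```text
pics
{'time': 0.0, 'qpos': array([ 1.02539936e+00,  3.51222259e-01,  1.65238887e+00,  3.25417691e-05,
        1.13912507e+00, -8.45861222e-02]), 'joint_velocities': array([-1.33329287e-03,  4.47425450e-05, -2.02503982e-04, -8.24804148e-04,
       -1.01229171e-03, -2.47261954e-04]), 'effort': array([ 3.66950007e-05, -4.97333086e+01, -2.85252714e+01,  6.98544597e-02,
        2.57444568e-02, -1.34050097e-04]), 'ee_pos': array([0.24436018, 0.49236291, 0.21812248]), 'tool_rot': array([-7.17386009e-01, -3.05819497e+00,  1.69330395e-03]), 'force': array([-0.10249028, -0.27664363,  0.30636647]), 'torque': array([-0.04683002,  0.00408598,  0.04450117]), 'width': 0.09277957662155577}
scene {'vfov': 45.00278688776887, 'cx': 314.1926120672749, 'cy': 245.11530810496552, 'k1': -0.17058956516341842, 'R': array([[ 0.79828797,  0.60225359, -0.00518937],
       [ 0.49043622, -0.65502683, -0.5748149 ],
       [-0.34958351,  0.45632276, -0.81826701]]), 't': array([-0.41323764, -0.24304447,  1.37210938])}
bottle_small [([0.509, -0.386, 0.047], 0.61)]
bottle_medium [([0.59, -0.194, 0.059], 0.65)]
bottle_l
[... 677 characters left out ...]
 array([[-0.02173533, -0.99964165, -0.0156253 ],
       [-0.99682293,  0.02286663, -0.07629652],
       [ 0.07662648,  0.01391733, -0.99696273]]), 't': array([0.03098707, 0.51199676, 1.08735781])}
bottle_small []
bottle_medium [([0.578, -0.178, 0.079], 0.93)]
bottle_large [([0.44, -0.135, 0.098], 0.94)]
bottle_jumbo [([0.471, -0.004, 0.105], 0.97), ([0.38, 0.262, 0.005], 0.41)]
cup_small [([0.611, 0.192, -0.001], 0.95), ([0.514, 0.385, 0.003], 0.38)]
cup_medium [([0.376, 0.264, 0.005], 0.92)]
cup_large [([0.518, 0.383, -0.0], 0.7)]
cup_jumbo [([0.44, 0.154, 0.008], 0.89), ([0.638, -0.012, 0.078], 0.18)]
square_bottle [([0.387, -0.268, 0.065], 0.94)]
carton [([0.638, -0.009, 0.08], 0.57)]
1.1
```

View pics/top0.png

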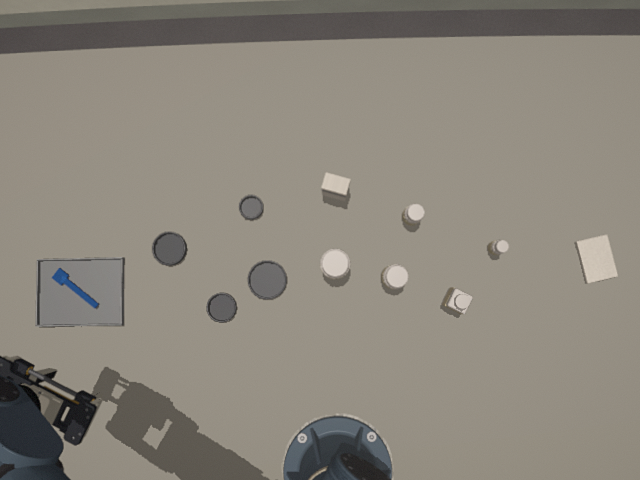

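View pics/scene0.png

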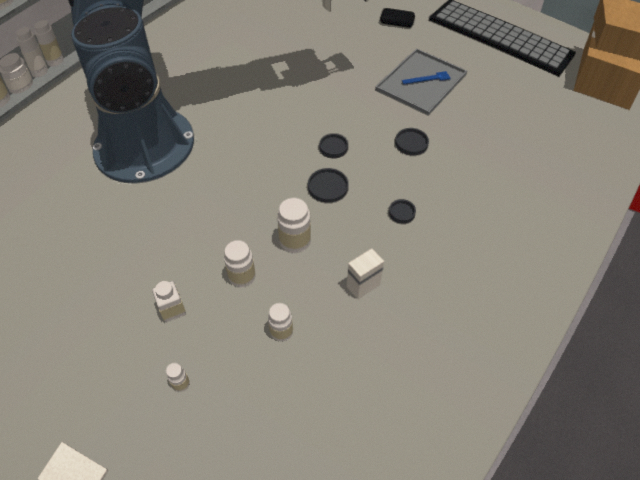

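Top view: bottles at jumbo (335,264), large (395,278), medium (414,214) and small (500,247). Cups at small (251,207), medium (222,307), large (170,249) and jumbo (267,280). Square bottle at (459,301), carton at (336,185). I'll refine these by pixel measurement.

```bash
cat > h.py <<'E'
import cv2,numpy as np
from bench import manip
from scipy.spatial.transform import Rotation as Rn
def pars(n):
    m=manip.camera_model(n); f=240/np.tan(np.radians(m["vfov"]/2)); return m,f
def proj(n,X,R=None,t=None):
    m,f=pars(n)
    if R is None: R,t=np.array(m["R"]),np.array(m["t"])
    c=np.asarray(X)@R.T+t; s=c[...,:2]/c[...,2:]; r2=(s**2).sum(-1,keepdims=True)
    return s*(1+m["k1"]*r2)*f+[m["cx"],m["cy"]]
def back(n,uv,z,R=None,t=None):
    m,f=pars(n)
    if R is None: R,t=np.array(m["R"]),np.array(m["t"])
    d=(np.atleast_2d(uv)-[m["cx"],m["cy"]])/f; s=d.copy()
    for _ in range(20): s=d/(1+m["k1"]*(s**2).sum(-1,keepdims=True))
    ray=np.c_[s,np.ones(len(s))]@R; o=-R.T@t
    return o+ray*((z-o[2])/ray[:,2])[:,None]
def wristRt(o):
    M=np.array(manip.camera_model("wrist")["mount"]); T=np.eye(4); T[:3,:3]=Rn.from_rotvec(o["tool_rot"]).as_matrix(); T[:3,3]=o["ee_pos"]
    W=np.linalg.inv(T@M); return W[:3,:3],W[:3,3]
def circ(r,c,z,n=72):
    a=np.linspace(0,2*np.pi,n,endpoint=False); return np.c_[c[0]+r*np.cos(a),c[1]+r*np.sin(a),np.full(n,z)]
E
python3 - <<'E'
from h import *
import cv2
im=cv2.imread("pics/top0.png"); 
sq=dict(bs=(500,247),bm=(414,214),bl=(395,278),bj=(335,264),cs=(251,207),cm=(222,307),cl=(170,249),cj=(267,280),q=(459,301),c=(336,185))
tiles=[cv2.resize(im[v-32:v+32,u-32:u+32],(160*1,160)) for u,v in sq.values()]
cv2.imwrite("pics/t1.png",np.vstack([np.hstack(tiles[:5]),np.hstack(tiles[5:])]))
g=cv2.cvtColor(im,cv2.COLOR_BGR2GRAY)
for k,(u,v) in sq.items():
    print(k,g[v-3:v+4,u-3:u+4].mean(), g[v,u-30:u+30:2])
# cups
for k,R in zip(["cs","cm","cl","cj"],[58,69,80,91]):
    u,v=sq[k]; 
    mask=((g<85)*255).astype(np.uint8); n,l,s,c=cv2.connectedComponentsWithStats(mask)
    cnt,_=cv2.findContours(((l==l[v,u])*255).astype(np.uint8),0,1); P=max(cnt,key=len)[:,0].astype(float)
    X=back("top",P,.016)[:,:2]; (cx,cy),r=cv2.minEnclosingCircle(X.astype(np.float32)); X2=X.mean(0)
    print(k,s[l[v,u]],cx,cy,2*r,X2)
E
```

```text
bs 190.18367346938774 [145 146 147 145 145 148 147 147 138  93 101 132 130 131 200 194 193 193
 193 173 145 147 146 145 145 146 145 146 146 146]
bm 201.51020408163265 [148 147 147 147 149 147 147 148 149 104 111 139 179 204 202 202 201 199
 199 200 154 146 147 148 146 148 145 146 148 147]
bl 200.22448979591837 [147 147 148 146 147 147 149 148  95 135 151 191 203 203 200 200 199 200
 200 199 200 179 145 148 147 145 146 145 147 146]
bj 203.87755102040816 [147 147 147 148 147 147 147 147 169 207 204 205 204 205 204 203 204 204
 204 204 203 188 168 146 148 147 148 146 146 149]
cs 112.91836734693878 [147 147 147 148 148 147 146 147 147  91  87 114 112 113 111 112 113 112
 113 113  91 102 149 147 148 146 147 147 147 146]
cm 96.0 [146 145 146 147 146 146 148 111  49  99  96  97  96  95  96  96  95  98
  96  95  97  83  59 147 146 146 147 148 145 146]
cl 92.53061224489795 [145 146 146 146 146 147  92  44  95  92  92  92  94  93  93  93  91  92
  94  92  93  94 100  49 144 148 147 147 146 146]
cj 107.08163265306122 [147 147 147 147 147 126  53 107 105 108 107 107 107 107 107 105 108 106
 108 105 107 108 106 109  81 116 149 147 146 147]
q 196.48979591836735 [148 146 146 147 147 146 149 104 101 112 160 201 202 153 199 195 196 194
 194 194 193 134 146 145 146 146 146 146 147 146]
c 197.24489795918367 [145 147 147 147 146 147 147 146 192 200 198 201 199 199 198 196 198 200
 197 197 198 171 146 148 147 148 148 148 147 147]
cs [     0      0    640    480 279200] 0.5413676500320435 0.024438800290226936 1.8401166200637817 [0.4716112 0.0641764]
cm [     0      0    640    480 279200] 0.5413676500320435 0.024438800290226936 1.8401166200637817 [0.4716112 0.0641764]
cl [     0      0    640    480 279200] 0.5413676500320435 0.024438800290226936 1.8401166200637817 [0.4716112 0.0641764]
cj [     0      0    640    480 279200] 0.5413676500320435 0.024438800290226936 1.8401166200637817 [0.4716112 0.0641764]
```

View pics/t1.png

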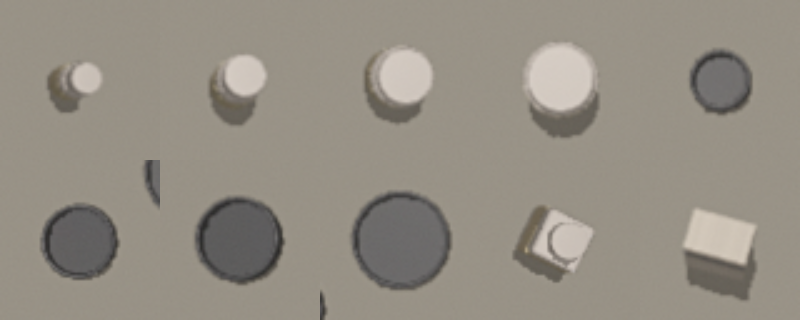

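Run:
```python
from h import *
im=cv2.imread("pics/top0.png"); g=cv2.cvtColor(im,cv2.COLOR_BGR2GRAY)
sq=dict(bs=(500,247),bm=(414,214),bl=(395,278),bj=(335,264),cs=(251,207),cm=(222,307),cl=(170,249),cj=(267,280),q=(459,301),c=(336,185))
H=dict(bs=(.064,28),bm=(.078,37),bl=(.092,46),bj=(.106,56),cs=(.016,58),cm=(.016,69),cl=(.016,80),cj=(.016,91),q=(.084,0),c=(.085,0))
for k,(u,v) in sq.items():
    G=cv2.resize(g[v-40:v+40,u-40:u+40],None,fx=8,fy=8,interpolation=cv2.INTER_LINEAR)
    m=(G<128) if k in("cs","cm","cl","cj") else (G>{"bs":178}.get(k,186))
    n,l,s,_=cv2.connectedComponentsWithStats(m.astype(np.uint8)); lab=l[320,320]
    mm=(l==lab).astype(np.uint8)
    if k[0]=="b": mm=cv2.morphologyEx(mm,cv2.MORPH_OPEN,cv2.getStructuringElement(2,(61,61)))
    P=max(cv2.findContours(mm,0,1)[0],key=len)[:,0]
    P=(P+.5)/8-.5+[u-40,v-40]
    z=H[k][0]; X=back("top",P,z)[:,:2]
    (cx,cy),ax,an=cv2.fitEllipse((X*1000).astype(np.float32))
    print(k,round(cx,1),round(cy,1),np.round(ax,1),"exp",H[k][1], cv2.minAreaRect((X*1000).astype(np.float32)))
```

```text
bs 500.1 -378.3 [24.1 24.3] exp 28 ((500.0509948730469, -378.29217529296875), (24.102096557617188, 23.97957992553711), 42.82316970825195)
bm 578.8 -185.8 [33.2 33.8] exp 37 ((578.9942626953125, -185.7071075439453), (33.68372344970703, 33.044090270996094), 43.44851303100586)
bl 438.7 -138.1 [43.1 43.5] exp 46 ((438.9114074707031, -138.0293731689453), (42.97444534301758, 43.38776397705078), 43.4301872253418)
bj 470.0 -5.4 [53.2 54. ] exp 56 ((469.9771423339844, -5.501461029052734), (53.39339828491211, 53.791629791259766), 70.31649780273438)
cs 606.8 186.4 [58.9 63.7] exp 58 ((606.9625854492188, 186.78384399414062), (59.34270477294922, 63.040122985839844), 89.35028839111328)
cm 375.9 257.2 [71.1 73.4] exp 69 ((376.21612548828125, 257.1897888183594), (73.71368408203125, 71.31475067138672), 76.36637878417969)
cl 514.6 379.4 [81.8 86.9] exp 80 ((514.802978515625, 379.5357666015625), (86.89918518066406, 81.73216247558594), 73.04490661621094)
cj 437.2 150.8 [91.8 94.2] exp 91 ((437.2259826660156, 150.9954833984375), (94.20218658447266, 91.65003204345703), 88.85638427734375)
q 382.3 -280.1 [27.2 33.7] exp 0 ((381.4461364746094, -280.28729248046875), (32.08112335205078, 28.48813819885254), 78.79110717773438)
c 645.2 -11.1 [38.7 65.3] exp 0 ((645.1233520507812, -11.163393020629883), (54.58379364013672, 34.76094055175781), 72.437255859375)
```

Run:
```python
from h import *
E_=dict(bs=(.5001,-.3783),bm=(.5788,-.1858),bl=(.4387,-.1381),bj=(.470,-.0054),cs=(.6068,.1864),cm=(.3759,.2572),cl=(.5146,.3794),cj=(.4372,.1508))
H=dict(bs=(.064,28),bm=(.078,37),bl=(.092,46),bj=(.106,56),cs=(.016,58),cm=(.016,69),cl=(.016,80),cj=(.016,91))
for n in ["top","scene"]:
    im=cv2.imread(f"pics/{n}0.png"); S=6
    T=[]
    for k in E_:
        c=E_[k]; z,d=H[k]
        u,v=np.round(proj(n,np.array([*c,z/2 if k[0]=='b' else z]))).astype(int)
        t=cv2.resize(im[v-32:v+32,u-32:u+32],(200,200),interpolation=cv2.INTER_CUBIC)
        for r,zz,col in ([(d/2,z,(0,0,255)),((d+4 if k!='bj' else 65)/2 if 0 else {'bs':16,'bm':21.5,'bl':27,'bj':32.5}[k],0,(255,0,0))] if k[0]=='b' else [(d/2,.016,(0,0,255)),(d/2,0,(255,0,0))]):
            p=(proj(n,circ(r/1000,c,zz))-[u-32,v-32]+.5)*200/64-.5
            cv2.polylines(t,[np.round(p*8).astype(np.int32)],True,col,1,cv2.LINE_AA,3)
        T.append(t)
    cv2.imwrite(f"pics/ov_{n}.png",np.vstack([np.hstack(T[:4]),np.hstack(T[4:])]))
```

```text
(no output)
```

View pics/ov_top.png

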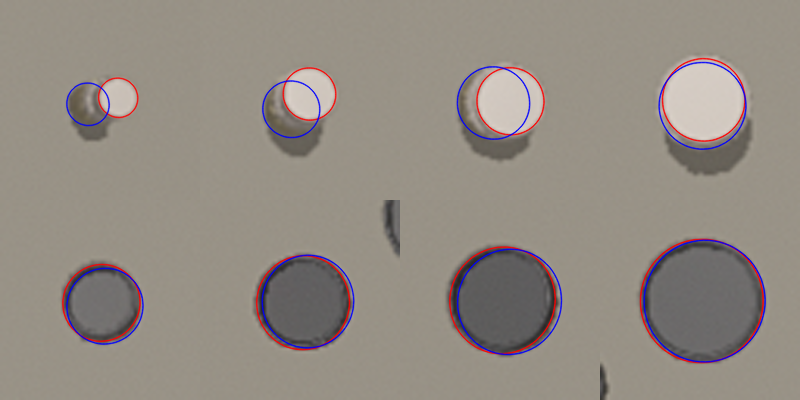

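View pics/ov_scene.png

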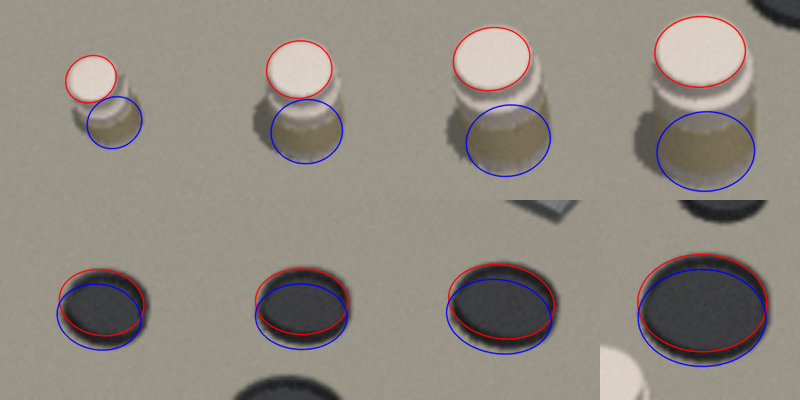

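```bash
cat > fitcup.py <<'E'
from h import *
from scipy.optimize import minimize
def fit(n,im,c0,parts,ismask,Rt=(None,None),S=4,W=40):
    """parts: list of (r,z) circles; hull union silhouette"""
    g=cv2.cvtColor(im,cv2.COLOR_BGR2GRAY).astype(np.float32)
    u,v=np.round(proj(n,np.array([*c0,np.mean([p[1] for p in parts])]),*Rt)).astype(int)
    u=min(max(u,W),640-W);v=min(max(v,W),480-W)
    G=cv2.resize(g[v-W:v+W,u-W:u+W],None,fx=S,fy=S,interpolation=cv2.INTER_LINEAR)
    M=ismask(G)
    def f(d):
        c=np.array(c0)+d/1000; m=np.zeros(G.shape,np.uint8)
        p=np.vstack([(proj(n,circ(r,c,z),*Rt)-[u-W,v-W]+.5)*S-.5 for r,z in parts])
        h=cv2.convexHull(p.astype(np.float32)); cv2.fillConvexPoly(m,np.round(h*16).astype(np.int32),1,cv2.LINE_8,4)
        return np.mean(m.astype(bool)!=M)
    b=min(((f(np.array([i,j])),i,j) for i in np.arange(-10,10.1,2) for j in np.arange(-10,10.1,2)))
    r=minimize(f,b[1:],method="Nelder-Mead",options=dict(initial_simplex=[[b[1],b[2]],[b[1]+1.5,b[2]],[b[1],b[2]+1.5]],xatol=.05,fatol=1e-6))
    return (np.array(c0)*1000+r.x).round(1), r.fun, M.mean()
E
python3 - <<'E'
from fitcup import *
E_=dict(cs=(.6068,.1864,58),cm=(.3759,.2572,69),cl=(.5146,.3794,80),cj=(.4372,.1508,91))
for n,w in [("top",120),("scene",100)]:
    im=cv2.imread(f"pics/{n}0.png")
    for k,(x,y,d) in E_.items():
        def ms(G):
            l=cv2.connectedComponents((G<w).astype(np.uint8))[1]; return l==l[G.shape[0]//2,G.shape[1]//2]
        print(n,k,*fit(n,im,(x,y),[(d/2000,.016),(d/2000,0)],ms,W=35))
# bottles scene: cap
im=cv2.imread("pics/scene0.png");g=cv2.cvtColor(im,cv2.COLOR_BGR2GRAY)
B=dict(bs=(.5001,-.3783,28,.064),bm=(.5788,-.1858,37,.078),bl=(.4387,-.1381,46,.092),bj=(.470,-.0054,56,.106))
for k,(x,y,d,z) in B.items():
    print(k,*fit("top",cv2.imread("pics/top0.png"),(x,y),[(d/2000,z),(d/2000,z-.015)],lambda G:cv2.morphologyEx((G>180).astype(np.uint8),2,cv2.getStructuringElement(2,(25,25)))>0,W=30))
    print(g[tuple(np.round(proj("scene",np.array([x,y,z]))).astype(int)[::-1])])
    G=(lambda G:cv2.morphologyEx((G>185).astype(np.uint8),2,cv2.getStructuringElement(2,(25,25)))>0)
    print(k,"scene",*fit("scene",im,(x,y),[(d/2000,z)],G,W=30))
E
```

```text
top cs [607.9 187.6] 0.0035969387755102043 0.10543367346938776
top cm [375.8 258.8] 0.0044515306122448976 0.15376275510204082
top cl [515.4 381.8] 0.005089285714285715 0.20140306122448978
top cj [437.3 151.6] 0.0045025510204081635 0.2550765306122449
scene cs [609.  189.4] 0.006441326530612245 0.11295918367346938
scene cm [375.9 260.7] 0.007206632653061224 0.1230484693877551
scene cl [515.5 384.4] 0.006747448979591837 0.15747448979591835
scene cj [437.8 153.9] 0.00951530612244898 0.236875Traceback (most recent call last):
  File "<stdin>", line 13, in <module>
  File "fitcup.py", line 15, in fit
    b=min(((f(np.array([i,j])),i,j) for i in np.arange(-10,10.1,2) for j in np.arange(-10,10.1,2)))
  File "fitcup.py", line 15, in <genexpr>
    b=min(((f(np.array([i,j])),i,j) for i in np.arange(-10,10.1,2) for j in np.arange(-10,10.1,2)))
            ~^^^^^^^^^^^^^^^^^
  File "fitcup.py", line 12, in f
    p=np.vstack([(proj(n,circ(r,c,z),*Rt)-[u-W,v-W]+.5)*S-.5 for r,z in parts])
                  ~~~~^^^^^^^^^^^^^^^^^^^
  File "h.py", line 7, in proj
    m,f=pars(n)
        ~~~~^^^
  File "h.py", line 5, in pars
    m=manip.camera_model(n); f=240/np.tan(np.radians(m["vfov"]/2)); return m,f
ValueError: time passes only in moves, steps and waits
```

```bash
sed -i 's/^def pars(n):/import functools\n@functools.lru_cache(None)\ndef pars(n):/' h.py
python3 - <<'E'
from fitcup import *
im=cv2.imread("pics/scene0.png");g=cv2.cvtColor(im,cv2.COLOR_BGR2GRAY)
B=dict(bs=(.5001,-.3783,28,.064),bm=(.5788,-.1858,37,.078),bl=(.4387,-.1381,46,.092),bj=(.470,-.0054,56,.106))
for k,(x,y,d,z) in B.items():
    def ms(G):
        l=cv2.connectedComponents(cv2.morphologyEx((G>195).astype(np.uint8),2,cv2.getStructuringElement(2,(13,13))))[1]; return l==l[G.shape[0]//2,G.shape[1]//2]
    print(k,"scene",*fit("scene",im,(x,y),[(d/2000,z)],ms,W=30))
m=manip.camera_model("wrist");print(m);o=manip.get_obs();print(o["time"],Rn.from_rotvec(o["tool_rot"]).as_matrix())
E
```

```text
bs scene [ 500.5 -376.8] 0.015381944444444445 0.039010416666666665
bm scene [ 579.  -183.6] 0.018038194444444444 0.06753472222222222
bl scene [ 437.4 -135.5] 0.01626736111111111 0.09300347222222222
bj scene [469.9  -1.5] 0.021649305555555557 0.12298611111111112
{'vfov': 62.760084720604524, 'cx': 322.58032868266173, 'cy': 240.5955548446682, 'k1': -0.08886432800111967, 'mount': array([[-1.20964093e-03, -9.64479232e-01, -2.64155917e-01,
         7.31069710e-02],
       [ 9.99999186e-01, -1.27412362e-03,  7.27821341e-05,
         1.85080547e-03],
       [-4.06764152e-04, -2.64155614e-01,  9.64479987e-01,
        -1.66584631e-01],
       [ 0.00000000e+00,  0.00000000e+00,  0.00000000e+00,
         1.00000000e+00]])}
1.1 [[-8.95692224e-01  4.44674532e-01  1.69014754e-06]
 [ 4.44674532e-01  8.95692224e-01  1.01858015e-05]
 [ 3.01551453e-06  9.87490880e-06 -1.00000000e+00]]
```

Call:
move_arm(motion=[[-1.54,-1.66,0,0,0,0,93],[-3.08,-3.33,0,0,0,0,93],[-4.62,-4.99,0,0,0,0,93],[-6.16,-6.65,0,0,0,0,93],[-7.7,-8.31,0,0,0,0,93],[-9.24,-9.98,0,0,0,0,93],[-10.78,-11.64,0,0,0,0,93],[-12.32,-13.3,0,0,0,0,93]])

```text
time: 2.1
ee_pos: [0.3729, 0.056, 0.219]
tool_rot: [0.717, 3.058, 0.001]
force: [1.3, -0.4, -0.6]
width: 0.0931
```

Call:
move_arm(motion=[[-1.54,-1.66,0,0,0,0,93],[-3.08,-3.33,0,0,0,0,93],[-4.62,-4.99,0,0,0,0,93],[-6.16,-6.65,0,0,0,0,93],[-7.7,-8.31,0,0,0,0,93],[-9.24,-9.98,0,0,0,0,93],[-10.78,-11.64,0,0,0,0,93],[-12.32,-13.3,0,0,0,0,93]])

```text
time: 3.1
ee_pos: [0.5009, -0.3788, 0.2186]
tool_rot: [0.718, 3.058, 0.0]
force: [0.2, 1.0, 0.7]
width: 0.0932
```

```bash
cat > w.py <<'E'
import sys
from h import *
def wlook(name,items):
    """items: list of (x,y,[(r,z),...]) mm"""
    o=manip.get_obs(); im=manip.snapshot("wrist")[:,:,::-1].copy(); cv2.imwrite(f"pics/{name}_raw.png",im)
    Rt=wristRt(o)
    for x,y,ps in items:
        for r,z in ps:
            p=proj("wrist",circ(r/1000,(x/1000,y/1000),z/1000),*Rt); cv2.polylines(im,[np.round(p*8).astype(np.int32)],True,(0,0,255),1,cv2.LINE_AA,3)
    cv2.imwrite(f"pics/{name}.png",im); print(o["time"],o["ee_pos"],o["width"])
    return o,Rt
def delta(tgt,o=None):
    o=o or manip.get_obs(); R=Rn.from_rotvec(o["tool_rot"]).as_matrix()
    print("units",np.round(R.T@(np.array(tgt)-o["ee_pos"])/.025,2))
E
python3 - <<'E'
from w import *
wlook("w1",[(500.3,-377.6,[(14,64),(16,0)])])
delta((.5003,-.3776,.02))
E
```

```text
3.1 [ 0.50087499 -0.37880381  0.21860839] 0.09321750443378114
units [0.17 0.23 7.92]
```

View pics/w1.png

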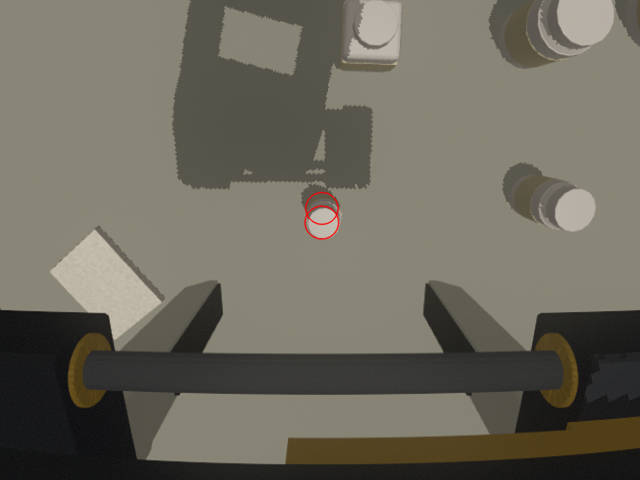

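Overlay ring sits on the cap at (322,221), within about 1–2 mm. Descending.

Call:
move_arm(motion=[[0.17,0.2,1.5,0,0,0,93],[0.17,0.2,3.0,0,0,0,70],[0.17,0.2,4.5,0,0,0,60],[0.17,0.2,6.0,0,0,0,60],[0.17,0.2,7.2,0,0,0,60],[0.17,0.2,7.9,0,0,0,60],[0.17,0.2,7.9,0,0,0,60],[0.17,0.2,7.9,0,0,0,45]], grip_force=12)

```text
time: 4.15
ee_pos: [0.4996, -0.371, 0.0223]
tool_rot: [0.717, 3.057, -0.001]
force: [0.6, -0.2, 0.5]
width: 0.0544
```

Call:
move_arm(motion=[[0,0,0,0,0,0,38],[0,0,0,0,0,0,20],[0,0,0,0,0,0,20],[0,0,0,0,0,0,20],[0,0,-0.3,0,0,0,20],[0,0,-1.3,0,0,0,20],[0,0,-2.5,0,0,0,20]])

```text
time: 5.03
ee_pos: [0.4987, -0.3702, 0.0841]
tool_rot: [-0.717, -3.057, -0.001]
force: [0.3, 0.1, 0.2]
width: 0.0315
```

Run:
```python
from w import *
o=manip.get_obs();print(o["ee_pos"],o["joint_velocities"].round(3))
c=o["ee_pos"]*1000
wlook("w2",[(c[0],c[1],[(14,c[2]-20+64),(16,c[2]-20+44)])])
print(manip.get_obs()["ee_pos"])
```

```text
[ 0.49867348 -0.37021078  0.08410626] [-0.    -0.347 -0.108  0.     0.437  0.002]
5.025 [ 0.49867348 -0.37021078  0.08410626] 0.0315273944256657
[ 0.50029043 -0.37155429  0.08847057]
```

View pics/w2.png

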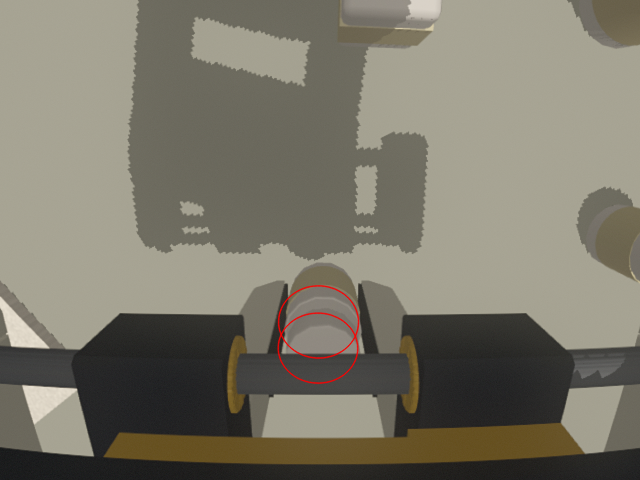

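Run:
```python
from h import *
im0=cv2.imread("pics/w2_raw.png")
o=dict(ee_pos=np.array([.49867,-.37021,.08411]),tool_rot=np.array([-.717,-3.057,-.001]))
Rt=wristRt(o);T=[];R=Rn.from_rotvec(o["tool_rot"]).as_matrix()
for dx in (-5,0,5):
    c=o["ee_pos"]+R@[dx/1000,0,0];im=im0.copy();b=c[2]-.020
    for r,z in [(16,0),(16,.044),(14,.049),(14,.064)]:
        p=proj("wrist",circ(r/1000,c,b+z),*Rt); cv2.polylines(im,[np.round(p*8).astype(np.int32)],True,(0,0,255),1,cv2.LINE_AA,3)
    T.append(cv2.resize(im[240:400,240:400],(266,266)))
cv2.imwrite("pics/w2b.png",np.hstack(T))
```

```text
(no output)
```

View pics/w2b.png

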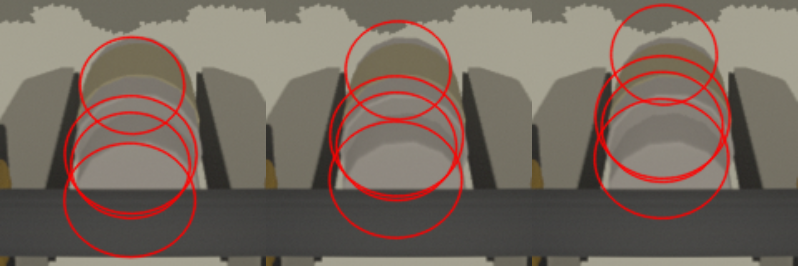

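```bash
cat > n.py <<'E'
import numpy as np
R=np.array([[-.8957,.4447,0],[.4447,.8957,0],[0,0,-1]])
def to(nom,tgt): 
    u=R.T@(np.array(tgt)-nom)/25; print("units",u.round(2),"dist",np.linalg.norm(np.array(tgt)-nom).round()); return u
def nom(n,u): return np.array(n)+R@np.array(u)*25
def ramp(n,tgt,N):
    u=to(n,tgt); s=np.linspace(0,1,N+1)[1:]; e=s*s*(3-2*s)*.6+s*.4
    s2=np.array([min(1,x) for x in e]); print(np.round(s2[:,None]*u,2).tolist())
E
python3 -c "
from n import *
n=[499.4,-370.2,84]
ramp(n,[604.3,190.5,190],15)"
```

```text
units [ 6.22 21.95 -4.24] dist 580.0
[[0.21, 0.75, -0.15], [0.51, 1.81, -0.35], [0.89, 3.13, -0.6], [1.32, 4.65, -0.9], [1.8, 6.34, -1.22], [2.31, 8.15, -1.57], [2.84, 10.03, -1.94], [3.38, 11.93, -2.3], [3.91, 13.81, -2.67], [4.42, 15.61, -3.02], [4.9, 17.3, -3.34], [5.33, 18.83, -3.64], [5.7, 20.14, -3.89], [6.0, 21.2, -4.09], [6.22, 21.95, -4.24]]
```

Call:
move_arm(motion=[[0,0,-1.0,0,0,0,20],[0,0.5,-2.4,0,0,0,20],[0.4,1.5,-3.6,0,0,0,20],[0.8,3.0,-4.2,0,0,0,20],[1.3,4.7,-4.2,0,0,0,20],[1.8,6.5,-4.2,0,0,0,20],[2.4,8.5,-4.2,0,0,0,20],[3.0,10.5,-4.2,0,0,0,20]])

```text
time: 6.08
ee_pos: [0.5485, -0.1004, 0.1887]
tool_rot: [0.718, 3.058, 0.0]
force: [0.8, -0.6, -0.1]
width: 0.0317
```

Call:
move_arm(motion=[[0.57,2.0,0,0,0,0,20],[1.13,4.0,0,0,0,0,20],[1.7,6.0,0,0,0,0,20],[2.27,8.0,0,0,0,0,20],[2.75,9.7,0,0,0,0,20],[3.1,10.9,0,0,0,0,20],[3.22,11.45,0,0,0,0,20],[3.22,11.45,0,0,0,0,20]])

```text
time: 7.08
ee_pos: [0.6036, 0.1901, 0.1884]
tool_rot: [-0.716, -3.059, 0.0]
force: [-0.0, -0.9, 0.5]
width: 0.0322
```

Run:
```python
from w import *
wlook("w3",[(608.3,188.5,[(29,16),(29,0),(25,16)])])
print(manip.get_obs()["ee_pos"])
```

```text
7.075 [0.60364662 0.19014218 0.18841123] 0.032164693092651415
[0.60361155 0.18945587 0.18845832]
```

View pics/w3.png

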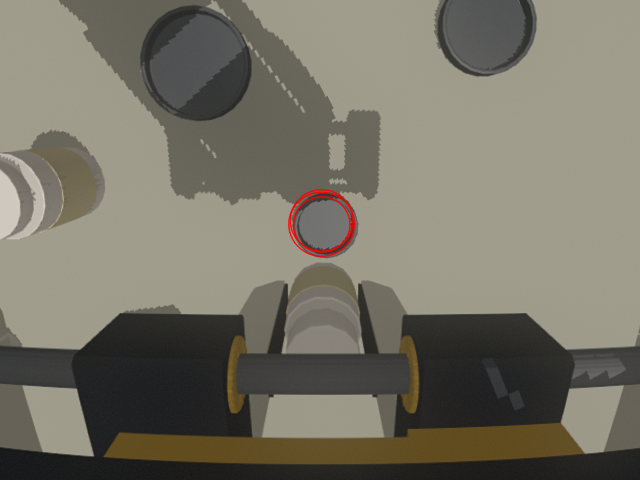

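Call:
move_arm(motion=[[-0.04,0.08,1.0,0,0,0,20],[-0.04,0.08,2.4,0,0,0,20],[-0.04,0.08,3.8,0,0,0,20],[-0.04,0.08,5.0,0,0,0,20],[-0.04,0.08,5.8,0,0,0,20],[-0.04,0.08,6.25,0,0,0,20],[-0.04,0.08,6.42,0,0,0,20],[-0.04,0.08,6.46,0,0,0,20]])

```text
time: 8.12
ee_pos: [0.6059, 0.1915, 0.0277]
tool_rot: [0.717, 3.058, 0.001]
force: [1.2, 0.3, -0.4]
width: 0.0316
```

Call:
move_arm(motion=[[0,0,0.02,0,0,0,20],[0,0,0.04,0,0,0,20]])

```text
time: 8.38
ee_pos: [0.6058, 0.1916, 0.0268]
tool_rot: [0.717, 3.058, 0.001]
force: [-3.0, -0.5, 6.9]
width: 0.0316
```

Call:
move_arm(motion=[[0,0,0,0,0,0,36],[0,0,0,0,0,0,48],[0,0,0,0,0,0,60],[0,0,-0.6,0,0,0,60],[0,0,-1.8,0,0,0,60],[0,0,-3.2,0,0,0,60],[0,0,-5.0,0,0,0,75],[0,0,-6.6,0,0,0,93]])

```text
time: 9.38
ee_pos: [0.6056, 0.1915, 0.194]
tool_rot: [0.717, 3.057, 0.001]
force: [-0.3, -0.1, -0.0]
width: 0.0751
```

Run:
```python
from w import *
from n import *
wlook("w4",[])
for c in ("scene",):
    im=manip.snapshot(c)[:,:,::-1]; cv2.imwrite("pics/s4.png",im)
n=nom([499.4,-370.2,84],[6.18,22.03,-4.2+6.5-6.6]);print(n)
# include medium
ramp(n,[579,-184.7,n[2]],8)
```

```text
9.375 [0.6055823  0.19146407 0.19396355] 0.07513816805722624
[605.932875 191.812925 191.5     ]
units [ -5.73 -13.97   0.  ] dist 377.0
[[-0.43, -1.06, 0.0], [-1.11, -2.71, 0.0], [-1.95, -4.75, 0.0], [-2.87, -6.98, 0.0], [-3.78, -9.22, 0.0], [-4.62, -11.26, 0.0], [-5.3, -12.91, 0.0], [-5.73, -13.97, 0.0]]
```

View pics/w4.png

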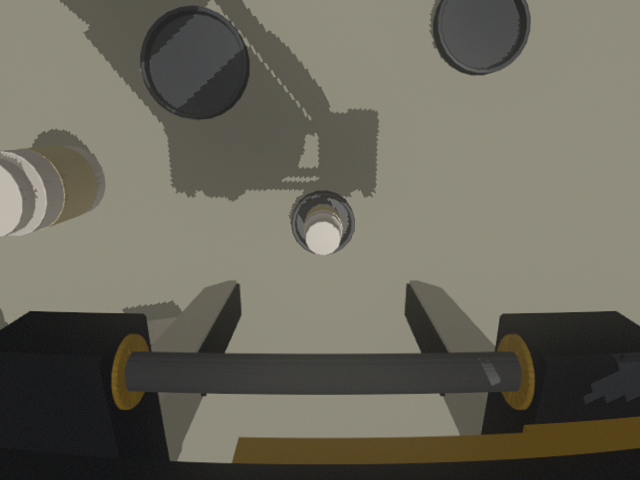

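View pics/s4.png

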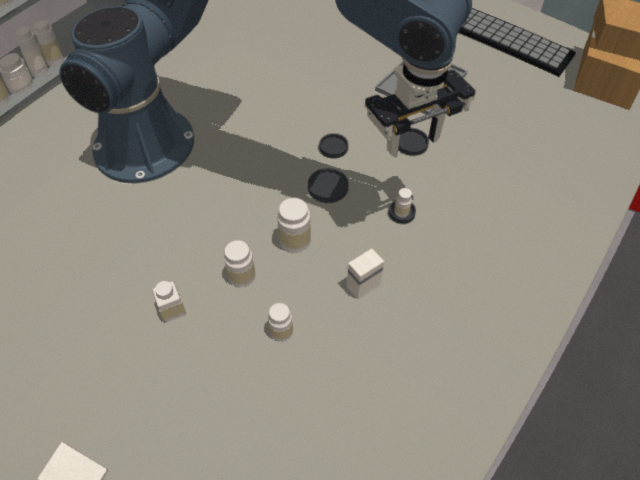

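Small bottle stands in the small cup at about (323,222) in the wrist view, well centred. Next is medium.

Call:
move_arm(motion=[[-0.5,-1.2,0,0,0,0,93],[-1.3,-3.2,0,0,0,0,93],[-2.2,-5.4,0,0,0,0,93],[-3.1,-7.6,0,0,0,0,93],[-4.0,-9.8,0,0,0,0,93],[-4.9,-11.9,0,0,0,0,93],[-5.5,-13.4,0,0,0,0,93],[-5.73,-13.97,0,0,0,0,93]])

```text
time: 10.48
ee_pos: [0.578, -0.1869, 0.191]
tool_rot: [-0.721, -3.058, 0.0]
force: [0.6, 0.1, -1.4]
width: 0.0929
```

Call:
move_arm(motion=[[0,0,0,0,0,0,93],[0,0,0,0,0,0,93]])

```text
time: 10.72
ee_pos: [0.5787, -0.1837, 0.1911]
tool_rot: [-0.716, -3.059, -0.0]
force: [-0.0, -0.1, 0.2]
width: 0.0931
```

Run:
```python
from w import *
wlook("w5",[(579,-184.7,[(18.5,78),(21.5,0)])])
print(manip.get_obs()["ee_pos"])
```

```text
10.725 [ 0.57866293 -0.18367886  0.19112579] 0.09307201613025379
[ 0.57873311 -0.18365633  0.19117827]
```

View pics/w5.png

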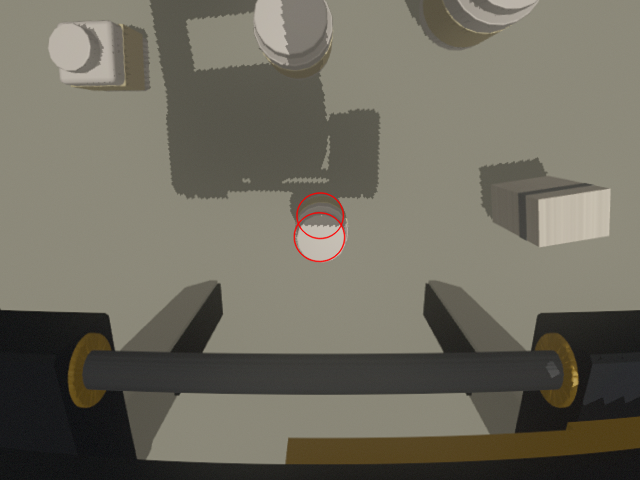

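Cap at (321,236) matches the predicted ring (320,237). Descend and grasp.

Call:
move_arm(motion=[[0,0,0.8,0,0,0,93],[0,0,2.0,0,0,0,80],[0,0,3.3,0,0,0,70],[0,0,4.6,0,0,0,70],[0,0,5.7,0,0,0,70],[0,0,6.4,0,0,0,70],[0,0,6.62,0,0,0,60],[0,0,6.62,0,0,0,50]], grip_force=14)

```text
time: 11.78
ee_pos: [0.5788, -0.1849, 0.0261]
tool_rot: [0.717, 3.058, -0.0]
force: [0.4, 0.5, 0.1]
width: 0.0547
```

Call:
move_arm(motion=[[0,0,0,0,0,0,46],[0,0,0,0,0,0,30],[0,0,0,0,0,0,30],[0,0,0,0,0,0,30]])

```text
time: 12.28
ee_pos: [0.579, -0.1853, 0.0265]
tool_rot: [0.717, 3.057, -0.0]
force: [-0.8, 0.5, 6.2]
width: 0.0429
```

Run:
```python
from n import *
n=[579,-184.7,26]
to(n,[375.8,259.7,191])
```

```text
units [15.19 12.31 -6.6 ] dist 516.0
```

Call:
move_arm(motion=[[0,0,-0.5,0,0,0,30],[0,0,-1.7,0,0,0,30],[0,0,-3.2,0,0,0,30],[0.3,0.25,-4.8,0,0,0,30],[1.0,0.8,-6.1,0,0,0,30],[2.2,1.8,-6.6,0,0,0,30],[3.6,2.9,-6.6,0,0,0,30],[5.1,4.1,-6.6,0,0,0,30]])

```text
time: 13.28
ee_pos: [0.5092, -0.0356, 0.1915]
tool_rot: [0.718, 3.057, 0.0]
force: [1.0, 1.4, -0.5]
width: 0.043
```

Call:
move_arm(motion=[[1.6,1.3,0,0,0,0,30],[3.2,2.6,0,0,0,0,30],[4.8,3.9,0,0,0,0,30],[6.4,5.2,0,0,0,0,30],[7.9,6.4,0,0,0,0,30],[9.2,7.5,0,0,0,0,30],[9.9,8.05,0,0,0,0,30],[10.09,8.21,0,0,0,0,30]])

```text
time: 14.28
ee_pos: [0.3747, 0.2602, 0.1911]
tool_rot: [0.715, 3.059, 0.0]
force: [-0.2, -0.3, -1.0]
width: 0.0425
```

Call:
move_arm(motion=[[0,0,0,0,0,0,30],[0,0,0,0,0,0,30]])

```text
time: 14.52
ee_pos: [0.3756, 0.2587, 0.1907]
tool_rot: [0.719, 3.058, -0.0]
force: [0.2, -0.5, -0.3]
width: 0.0426
```

Run:
```python
from w import *
o,Rt=wlook("w6",[(375.8,259.7,[(34.5,16),(34.5,0)])])
print(manip.get_obs()["ee_pos"])
```

```text
14.525 [0.37561049 0.25873984 0.19073694] 0.04263184431961052
[0.37557784 0.25876296 0.19069102]
```

View pics/w6.png

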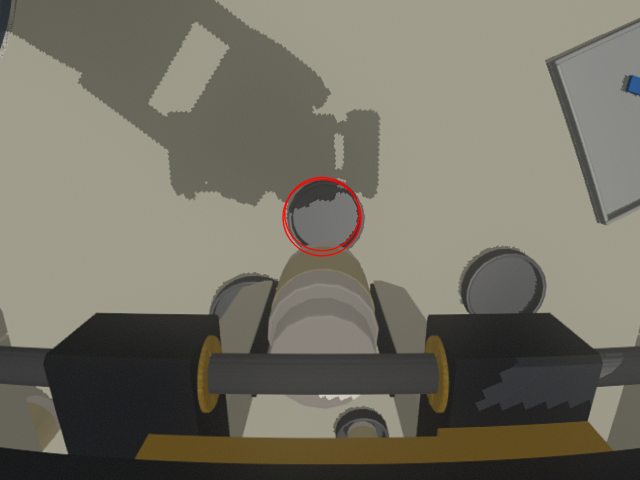

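Cup at (325,216), about 2 mm right of the ring. I'll shift slightly and set down.

Call:
move_arm(motion=[[0,0.06,1.0,0,0,0,30],[0,0.06,2.4,0,0,0,30],[0,0.06,3.8,0,0,0,30],[0,0.06,5.0,0,0,0,30],[0,0.06,5.8,0,0,0,30],[0,0.06,6.2,0,0,0,30],[0,0.06,6.34,0,0,0,30],[0,0.06,6.38,0,0,0,30]])

```text
time: 15.58
ee_pos: [0.3763, 0.2608, 0.0315]
tool_rot: [0.718, 3.058, 0.001]
force: [0.4, 0.3, -1.2]
width: 0.0427
```

Call:
move_arm(motion=[[0,0,0.02,0,0,0,30],[0,0,0.04,0,0,0,30]])

```text
time: 15.82
ee_pos: [0.3763, 0.2609, 0.0314]
tool_rot: [0.717, 3.058, 0.001]
force: [-3.5, -4.0, 20.9]
width: 0.0425
```

Call:
move_arm(motion=[[0,0,-0.02,0,0,0,44],[0,0,-0.03,0,0,0,52],[0,0,-0.03,0,0,0,64],[0,0,-0.4,0,0,0,68],[0,0,-1.6,0,0,0,68],[0,0,-3.2,0,0,0,70],[0,0,-5.0,0,0,0,80],[0,0,-6.4,0,0,0,93]])

```text
time: 16.82
ee_pos: [0.376, 0.2609, 0.1925]
tool_rot: [0.717, 3.057, 0.002]
force: [0.0, 0.7, -1.1]
width: 0.0854
```

Run:
```python
from w import *
from n import *
wlook("w7",[])
n=nom([579,-184.7,26],[15.19,12.37,-6.6+6.42-6.4]);print(n)
to(n,[438,-136.8,n[2]])
```

```text
16.825 [0.37595649 0.26085889 0.19253349] 0.08541236894167221
[376.3814  261.17005 190.5    ]
units [ -9.29 -13.16   0.  ] dist 403.0
```

View pics/w7.png

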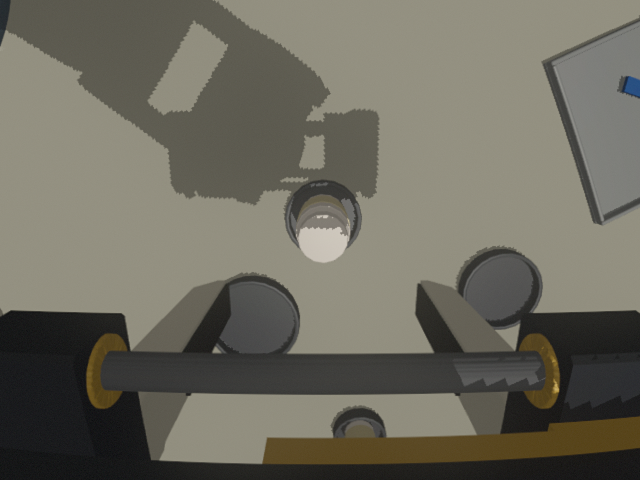

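Medium bottle stands centred in its cup at (323,216). Now large.

Call:
move_arm(motion=[[-0.8,-1.1,0,0,0,0,93],[-2.0,-2.9,0,0,0,0,93],[-3.4,-4.9,0,0,0,0,93],[-4.8,-6.9,0,0,0,0,93],[-6.2,-8.9,0,0,0,0,93],[-7.6,-10.8,0,0,0,0,93],[-8.7,-12.3,0,0,0,0,93],[-9.29,-13.16,0,0,0,0,93]])

```text
time: 17.88
ee_pos: [0.4376, -0.1393, 0.1904]
tool_rot: [0.72, 3.058, -0.0]
force: [0.0, 0.9, -0.1]
width: 0.0932
```

Call:
move_arm(motion=[[0,0,0,0,0,0,93],[0,0,0,0,0,0,93]])

```text
time: 18.12
ee_pos: [0.4373, -0.1364, 0.1902]
tool_rot: [-0.717, -3.058, -0.0]
force: [0.5, -0.2, 1.4]
width: 0.0931
```

Run:
```python
from w import *
wlook("w8",[(438,-136.8,[(23,92),(27,0)])])
print(manip.get_obs()["ee_pos"])
```

```text
18.125 [ 0.43734796 -0.13641488  0.19019199] 0.09307944391946595
[ 0.43741253 -0.13624638  0.19021997]
```

View pics/w8.png

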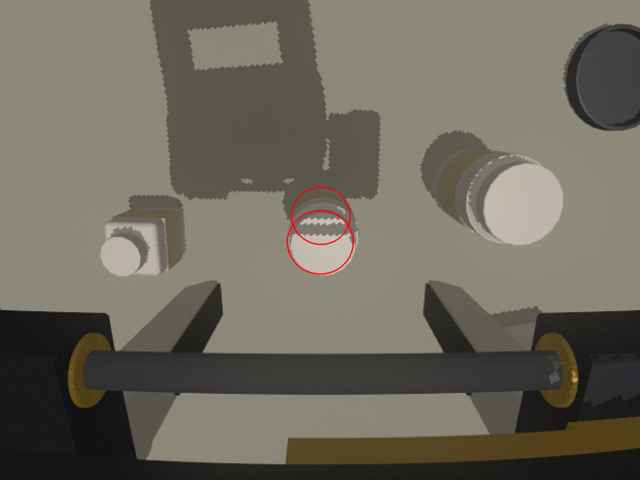

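Call:
move_arm(motion=[[0,0.02,0.8,0,0,0,93],[-0.03,0.02,2.0,0,0,0,90],[-0.03,0.02,3.3,0,0,0,82],[-0.03,0.02,4.6,0,0,0,80],[-0.03,0.02,5.6,0,0,0,80],[-0.03,0.02,6.2,0,0,0,80],[-0.03,0.02,6.38,0,0,0,72],[-0.03,0.02,6.38,0,0,0,62]], grip_force=16)

```text
time: 19.18
ee_pos: [0.4388, -0.1369, 0.0311]
tool_rot: [0.717, 3.058, -0.0]
force: [0.2, -0.3, -0.3]
width: 0.0663
```

Call:
move_arm(motion=[[0,0,0,0,0,0,57],[0,0,0,0,0,0,40],[0,0,0,0,0,0,40],[0,0,0,0,0,0,40]])

```text
time: 19.68
ee_pos: [0.4389, -0.1372, 0.0312]
tool_rot: [0.717, 3.058, -0.0]
force: [-0.2, 1.0, 6.5]
width: 0.054
```

Run:
```python
from n import *
n=nom([438,-136.8,31],[-.03,.02,0])
to(n,[515.9,384,191])
```

```text
units [ 6.5  20.02 -6.4 ] dist 550.0
```

Call:
move_arm(motion=[[0,0,-0.5,0,0,0,40],[0,0,-1.7,0,0,0,40],[0,0,-3.2,0,0,0,40],[0,0,-4.8,0,0,0,40],[0.2,0.6,-6.0,0,0,0,40],[0.6,1.8,-6.4,0,0,0,40],[1.1,3.4,-6.4,0,0,0,40],[1.7,5.3,-6.4,0,0,0,40]])

```text
time: 20.68
ee_pos: [0.4594, 0.0015, 0.1916]
tool_rot: [0.719, 3.057, 0.0]
force: [0.4, -1.1, -1.1]
width: 0.0537
```

Call:
move_arm(motion=[[0.65,2.0,0,0,0,0,40],[1.3,4.0,0,0,0,0,40],[1.95,6.0,0,0,0,0,40],[2.6,8.0,0,0,0,0,40],[3.25,10.0,0,0,0,0,40],[3.9,12.0,0,0,0,0,40],[4.4,13.5,0,0,0,0,40],[4.7,14.4,0,0,0,0,40]])

```text
time: 21.68
ee_pos: [0.5138, 0.3769, 0.1911]
tool_rot: [-0.716, -3.059, -0.0]
force: [0.6, 0.1, -2.1]
width: 0.0536
```

Call:
move_arm(motion=[[0.1,0.32,0,0,0,0,40],[0.1,0.32,0,0,0,0,40],[0.1,0.32,0,0,0,0,40]])

```text
time: 22.05
ee_pos: [0.5155, 0.3826, 0.1909]
tool_rot: [-0.719, -3.058, 0.0]
force: [-0.6, 0.2, -1.0]
width: 0.0535
```

Run:
```python
from w import *
o,Rt=wlook("w9",[(515.4,383,[(40,16),(40,0)])])
```

```text
22.05 [0.5155416  0.3825514  0.19087897] 0.053519477985960066
```

View pics/w9.png

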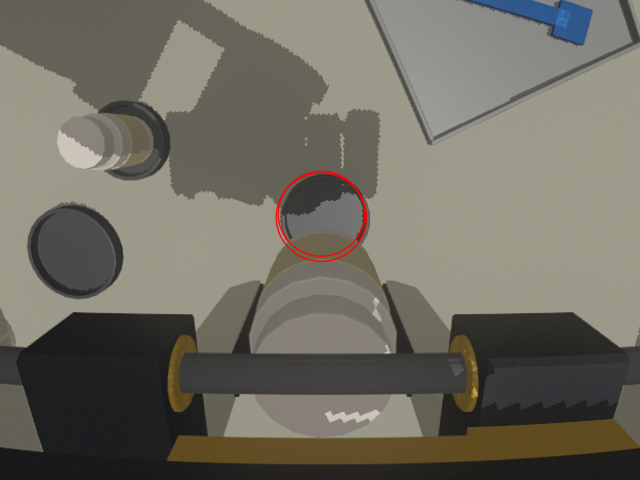

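Call:
move_arm(motion=[[0,0.03,1.0,0,0,0,40],[0,0.03,2.4,0,0,0,40],[0,0.03,3.8,0,0,0,40],[0,0.03,4.9,0,0,0,40],[0,0.03,5.6,0,0,0,40],[0,0.03,6.0,0,0,0,40],[0,0.03,6.14,0,0,0,40],[0,0.03,6.17,0,0,0,40]])

```text
time: 23.1
ee_pos: [0.5162, 0.3843, 0.037]
tool_rot: [0.717, 3.058, 0.001]
force: [0.3, 0.8, -0.5]
width: 0.054
```

Call:
move_arm(motion=[[0,0,0.02,0,0,0,40],[0,0,0.02,0,0,0,40]])

```text
time: 23.35
ee_pos: [0.5161, 0.3843, 0.0364]
tool_rot: [0.717, 3.058, 0.001]
force: [0.8, 0.4, -2.0]
width: 0.054
```

Call:
move_arm(motion=[[0,0,0.02,0,0,0,40],[0,0,0.02,0,0,0,40]])

```text
time: 23.6
ee_pos: [0.516, 0.3843, 0.0363]
tool_rot: [0.717, 3.058, 0.001]
force: [-2.3, -1.4, 6.8]
width: 0.0541
```

Contact at 6.8 N. Release.

Call:
move_arm(motion=[[0,0,0,0,0,0,56],[0,0,0,0,0,0,64],[0,0,0,0,0,0,74],[0,0,-0.3,0,0,0,80],[0,0,-1.4,0,0,0,80],[0,0,-3.0,0,0,0,85],[0,0,-4.8,0,0,0,93],[0,0,-6.4,0,0,0,93]])

```text
time: 24.6
ee_pos: [0.5159, 0.3842, 0.1977]
tool_rot: [0.717, 3.058, 0.001]
force: [-0.3, 0.6, -0.2]
width: 0.0925
```

Run:
```python
from w import *
from n import *
wlook("w10",[])
n=nom(nom([438,-136.8,31],[-.03,.02,0]),[6.5,20.05,-6.4+6.21-6.4]);print(n)
to(n,[470,-3.8,n[2]])
```

```text
24.6 [0.51591019 0.38420586 0.1976791 ] 0.09247876390333745
[516.24875 384.5477  195.75   ]
units [ -5.25 -14.74   0.  ] dist 391.0
```

View pics/w10.png

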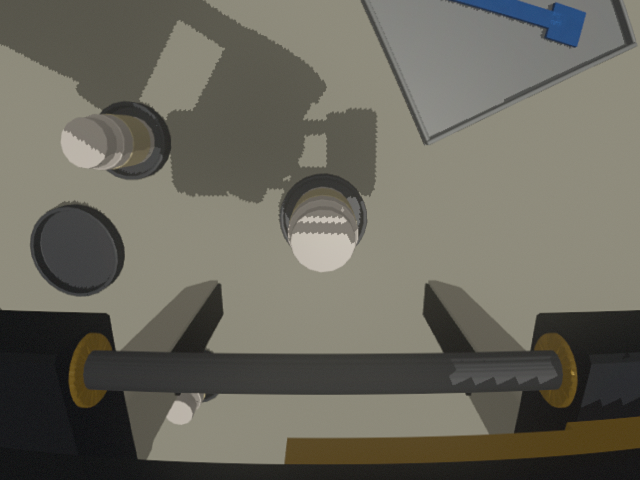

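Large bottle stands centred in its cup at (323,218). Now jumbo.

Call:
move_arm(motion=[[-0.4,-1.2,0,0,0,0,93],[-1.1,-3.2,0,0,0,0,93],[-1.9,-5.4,0,0,0,0,93],[-2.7,-7.7,0,0,0,0,93],[-3.6,-10.0,0,0,0,0,93],[-4.4,-12.2,0,0,0,0,93],[-4.9,-13.9,0,0,0,0,93],[-5.25,-14.74,0,0,0,0,93]])

```text
time: 25.65
ee_pos: [0.4691, -0.0061, 0.1959]
tool_rot: [0.72, 3.057, -0.0]
force: [0.9, -0.1, -0.3]
width: 0.093
```

Call:
move_arm(motion=[[0,0,0,0,0,0,93],[0,0,0,0,0,0,93],[0,0,0,0,0,0,93]])

```text
time: 26.02
ee_pos: [0.4696, -0.0034, 0.1954]
tool_rot: [0.716, 3.059, 0.0]
force: [-0.4, -0.7, -0.1]
width: 0.0931
```

Run:
```python
from w import *
wlook("w11",[(470,-3.8,[(28,106),(32.5,0)])])
print(manip.get_obs()["ee_pos"])
```

```text
26.025 [ 0.46962638 -0.0033646   0.19540934] 0.09305365237922654
[ 0.46961318 -0.00343697  0.19538755]
```

View pics/w11.png

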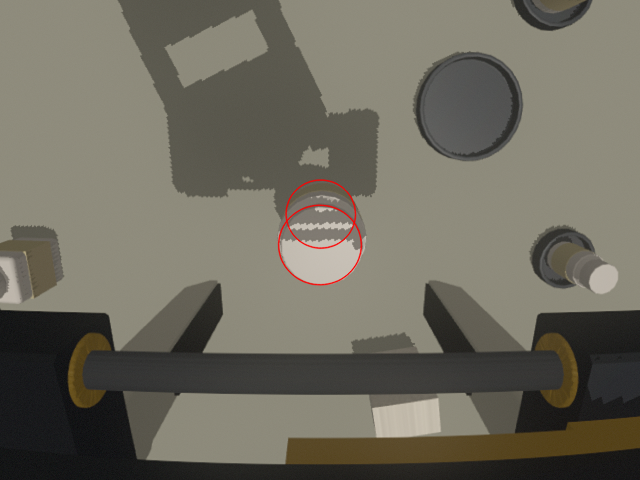

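Call:
move_arm(motion=[[0,0.02,0.8,0,0,0,93],[0,0.02,2.0,0,0,0,93],[0,0.02,3.2,0,0,0,93],[0,0.02,4.4,0,0,0,93],[0,0.02,5.4,0,0,0,93],[0,0.02,6.15,0,0,0,93],[0,0.02,6.38,0,0,0,85],[0,0.02,6.38,0,0,0,75]], grip_force=20)

```text
time: 27.08
ee_pos: [0.4699, -0.0035, 0.036]
tool_rot: [-0.717, -3.059, 0.0]
force: [-0.9, -0.2, 0.1]
width: 0.079
```

Call:
move_arm(motion=[[0,0,0,0,0,0,68],[0,0,0,0,0,0,50],[0,0,0,0,0,0,50],[0,0,0,0,0,0,50]])

```text
time: 27.58
ee_pos: [0.4702, -0.0038, 0.0365]
tool_rot: [0.717, 3.058, 0.0]
force: [-1.0, 0.3, 5.6]
width: 0.0648
```

Run:
```python
from n import *
n=nom([470,-3.8,36.25],[0,.02,0])
to(n,[438,153.5,136.25])
```

```text
units [ 3.94  5.05 -4.  ] dist 189.0
```

Call:
move_arm(motion=[[0,0,-0.5,0,0,0,50],[0,0,-1.7,0,0,0,50],[0,0,-3.0,0,0,0,50],[0.7,0.9,-4.0,0,0,0,50],[1.7,2.2,-4.0,0,0,0,50],[2.8,3.6,-4.0,0,0,0,50],[3.6,4.6,-4.0,0,0,0,50],[3.94,5.05,-4.0,0,0,0,50]])

```text
time: 28.58
ee_pos: [0.4372, 0.1542, 0.1364]
tool_rot: [0.715, 3.059, 0.0]
force: [0.9, -0.4, -1.2]
width: 0.0649
```

Call:
move_arm(motion=[[0,0,0,0,0,0,50],[0,0,0,0,0,0,50],[0,0,0,0,0,0,50]])

```text
time: 28.95
ee_pos: [0.4379, 0.1523, 0.1359]
tool_rot: [-0.719, -3.058, 0.0]
force: [-0.5, -0.1, -2.1]
width: 0.0646
```

Run:
```python
from w import *
o,Rt=wlook("w12",[(437.5,152.7,[(45.5,16),(45.5,0)])])
```

```text
28.95 [0.43788165 0.15226922 0.13588645] 0.06460852158908631
```

View pics/w12.png

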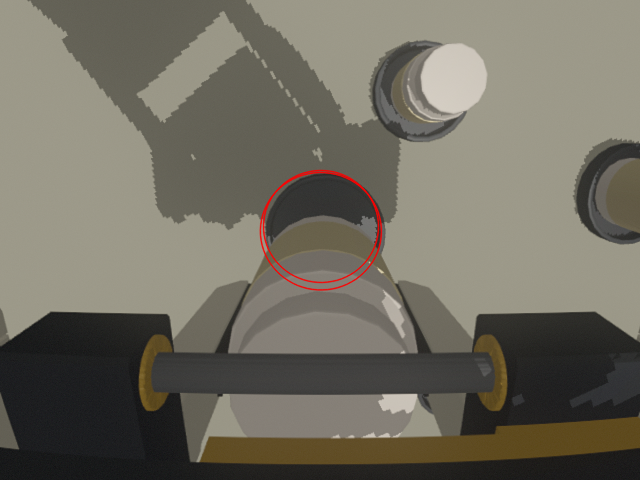

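Call:
move_arm(motion=[[0,0.03,0.6,0,0,0,50],[0,0.03,1.6,0,0,0,50],[0,0.03,2.6,0,0,0,50],[0,0.03,3.3,0,0,0,50],[0,0.03,3.62,0,0,0,50],[0,0.03,3.74,0,0,0,50],[0,0.03,3.77,0,0,0,50]])

```text
time: 29.88
ee_pos: [0.4382, 0.1538, 0.0418]
tool_rot: [0.717, 3.058, 0.0]
force: [0.3, 0.6, -0.8]
width: 0.0646
```

Call:
move_arm(motion=[[0,0,0.02,0,0,0,50],[0,0,0.02,0,0,0,50]])

```text
time: 30.12
ee_pos: [0.4383, 0.1538, 0.0415]
tool_rot: [0.717, 3.058, 0.001]
force: [-0.3, -0.2, 0.6]
width: 0.0649
```

Call:
move_arm(motion=[[0,0,0.02,0,0,0,50],[0,0,0.02,0,0,0,50]])

```text
time: 30.38
ee_pos: [0.4384, 0.1539, 0.0415]
tool_rot: [0.717, 3.058, 0.001]
force: [-3.4, -0.5, 11.7]
width: 0.0649
```

Call:
move_arm(motion=[[0,0,0,0,0,0,67],[0,0,0,0,0,0,76],[0,0,0,0,0,0,88],[0,0,-0.3,0,0,0,93],[0,0,-1.4,0,0,0,93],[0,0,-3.0,0,0,0,93],[0,0,-4.8,0,0,0,93],[0,0,-6.6,0,0,0,93]])

```text
time: 31.38
ee_pos: [0.4378, 0.1537, 0.2076]
tool_rot: [0.717, 3.058, 0.0]
force: [0.4, 0.5, -0.4]
width: 0.0931
```

Call:
move_arm(motion=[[0,-1.5,0,0,0,0,93],[0,-3.5,0,0,0,0,93],[0,-5.5,0,0,0,0,93],[0,-7.5,0,0,0,0,93],[0,-9.5,0,0,0,0,93],[0,-10.5,0,0,0,0,93],[0,-10.5,0,0,0,0,93]])

```text
time: 32.25
ee_pos: [0.3209, -0.0822, 0.2061]
tool_rot: [0.722, 3.057, -0.0]
force: [-0.3, -0.3, 0.6]
width: 0.0928
```

Run:
```python
from w import *
T=[]
for c in ("top","scene"):
    im=manip.snapshot(c)[:,:,::-1]; cv2.imwrite(f"pics/{c}_end.png",im)
    T.append(cv2.resize(im[150:360,120:360] if c=="top" else im[90:330,230:480],(400,400),interpolation=cv2.INTER_CUBIC))
cv2.imwrite("pics/end.png",np.hstack(T))
for l in ["bottle_small","bottle_medium","bottle_large","bottle_jumbo","square_bottle","carton"]:
    print(l,[(np.round(d["point"],3).tolist(),round(d["p"],2)) for d in manip.look_for("scene",l)][:1])
```

```text
bottle_small [([0.614, 0.174, 0.048], 0.87)]
bottle_medium [([0.386, 0.248, 0.064], 0.96)]
bottle_large [([0.524, 0.363, 0.071], 0.98)]
bottle_jumbo [([0.452, 0.135, 0.083], 0.86)]
square_bottle [([0.521, 0.364, 0.069], 0.63)]
carton [([0.654, -0.024, 0.068], 0.78)]
```

View pics/end.png

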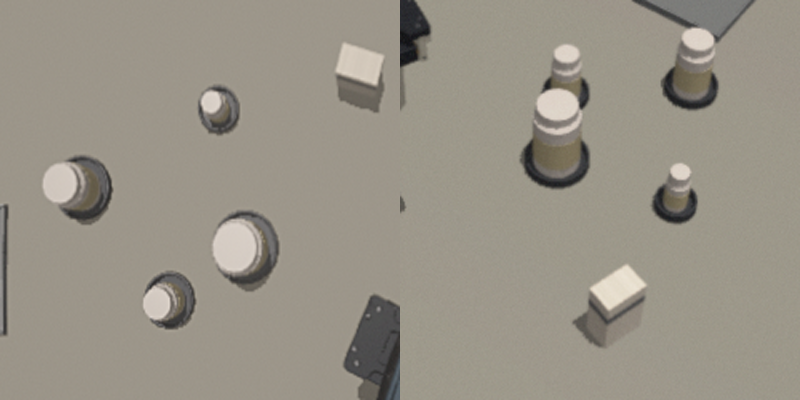

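View pics/scene_end.png

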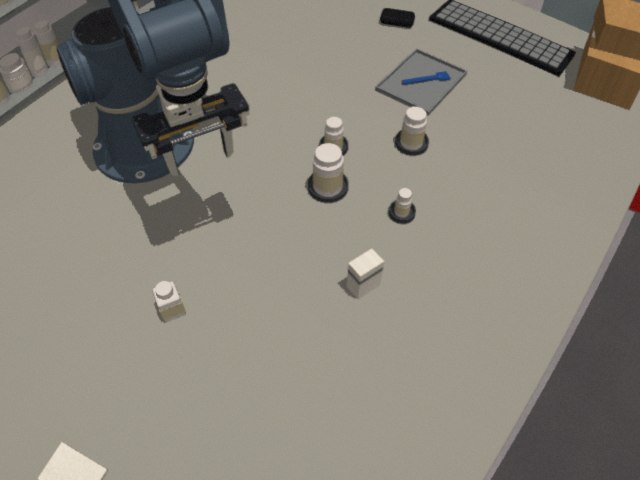

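All four bottles stand in their cups: scene pixels (403,205), (334,135), (413,130) and (328,172). The square bottle (168,300) and carton (365,273) haven't moved, and the gripper is clear. Let the arm settle, then hand in.

Call:
move_arm(motion=[[0,0,0,0,0,0,93],[0,0,0,0,0,0,93]])

```text
time: 32.9
ee_pos: [0.3213, -0.0813, 0.2056]
tool_rot: [-0.717, -3.059, -0.0]
force: [-0.0, 0.5, 0.3]
width: 0.0935
```

```bash
python3 -c "
from bench import manip
print(manip.hand_in())"
```

```text
the job is handed in; nothing more can be done
None
```

All four round bottles are standing upright in their matching cups, placed from smallest to largest, and the job was handed in at about 33 s.

- **Placing:** I set each bottle down until it touched the cup floor before letting go. The contact readings were 7 to 21 N, highest for the medium bottle.
- **Last checks:** The final top and scene pictures show each bottle upright inside its cup's rim. The square bottle and carton stand where they were, and the gripper is clear and touching nothing.
- **Small bottle's grasp:** I closed on this one about 7 mm off because the arm was still settling. The bottle moved slightly as the fingers shut, and I corrected for that when placing it.
- **Disagreements:**
  - The top and scene cameras disagreed by about 2–4 mm, which is within the cups' 9 mm clearance.
  - In the final scene picture the detector labelled the large bottle "square_bottle", with a low score of 0.63. The real square bottle is visible in its original place.

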